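# Find the full tea caddy by its weight, stand it on the mat and cap it

### The arm

A 6-joint arm with a two-finger parallel gripper is mounted at the origin on the work surface. World frame = base frame: x ahead of the robot, y to its left, z up, the work surface at z = 0. Lengths are in mm, angles in rad, forces in N, time in s.
With the tool pointing down it reaches from about 275 to 1000 mm from the base axis. Payload 8.4 kg.
Tool frame: the origin (TCP) lies between the finger pads; the fingertips stand r.nose_length ahead of it and the grasp point (between the pads) lies 8 mm behind it (r.nose_length is the distance from the TCP to the fingertips, in mm); y points along the fingers, x is the direction in which the jaws open and shut, and the axes are right-handed (so a half turn about y gives the same grasp; the last joint's range is limited). The gripper opens to 85 mm and grips with 20 to 120 N. Pads are 22 mm wide; open, the fingers measure 114 mm over their backs; the gripper's body (76 mm by 85 mm) begins 54 mm behind the grasp point. The pads swing forward as they close: fully open they stand 13 mm farther back than shut.
Start: joints at [1.128, 0.353, 1.633, -0, 1.155, -0.002], TCP at [266.663, 565.26, 242.281] pointing down, gripper open.
Joint ranges: [-2.63, 2.63], [-0.92, 2.1], [0.06, 2.66], [-1.3, 4.44], [0, 2.69], [-3.02, 3.02]. Speed limits (rad/s): [2.22, 2.22, 2.79, 3.14, 3.14, 3.14].

### API

Orientations are given as [roll, pitch, yaw] about the fixed x, y, z axes, in that order (R = Rz(yaw) Ry(pitch) Rx(roll)).
In Python, from rig import r, cams, order gives the robot as it stands. The module is installed in compiled form; this text tells all that it offers.
- The arm moves only by the shell command python3 -m crank 'ROWS' [FORCE]. ROWS is JSON, a list of rows, each a list of 7 numbers: the turn, a rotation vector about the tool's x, y, z in degrees, then the shift along the tool's x, y, z in cm, then the opening, from -1 (shut) to 1 (fully open). A call has exactly 10 rows; each row shifts and turns the pose as measured when the row begins, along the tool's axes as they then stand; what a row does not reach is not made up. A row lasts 1/12 s, in which the tool goes at most 41.7 mm and 7.16 degrees, less where a joint would pass 70% of its speed; a pose out of reach is approached as far as the arm can. A call with a gripper value outside its range is refused whole. The fingers move at their own pace and stop on an object; FORCE is the grip in N (left out, the last holds). Time passes only in rows, so rows that do not move let the fingers close, or fill a call up. It gives the time, the measured TCP pose, the force and the opening at its end, in the units of the state.
- r.sense(): the state, without advancing time (a new reading comes with each control period).
- cams.grab_frame(name): name is "side" or "top" or "wrist"; returns the picture (384x512x3 uint8, blue, green, red); there is no depth.
- cams.camera_info(name): a dict with "intrinsics" (3x3 intrinsics, pixels), "k1" (the pictures are not rectified: a ray, as slopes to the right and down, at radius r is drawn at 1 + k1 r^2 times it, then the intrinsics apply), "view" (4x4, takes a point from world to camera coordinates); the wrist camera has in their place "hand_eye" (4x4, takes a point from camera to tool coordinates, whose origin is the TCP and whose axes are the tool frame's). Camera axes: x right, y up, looking along -z (the intrinsics and any distortion apply to the point x, -y, -z); pixel columns grow to the right and rows downward; lengths in mm; the calibration is good to about 2 mm. A picture is of the moment at which its call begins: read the wrist's pose just before it. camera_info takes no time and is no camera call.
- order.sign_off(): hands the job in, once; it reports no verdict.
The state is a dict: "clock": time; "qpos": joint angles; "qvel": joint speeds; "joint_efforts": joint torques, N m; "eef_pos": TCP position; "tcp_rot": TCP orientation; "contact_force": force on the tool from outside, world axes, zero at the start; "wrist_torque": the same for the moment, N m; "opening": opening from 0.0 (shut) to 1.0 (fully open).
Only numpy, scipy, OpenCV 4.12 (cv2) and the standard library are available. Lean on these libraries where they do the work, as an engineer would, in place of code of your own. Each camera call takes 0.05 s, during which the arm holds its last target.

### The job

Of the three identical tea caddies only one is full; find out which by feeling their weight, and stand the full one in the middle of the round cork mat with the loose steel cap fitted over its rim, seated fully down and level. Leave the empty caddies standing where they were (put back any you lift), keep every caddy upright, and do not disturb the mug, the food can and the jam jar.

Things in the scene. Friction and masses are not known exactly. Their poses are not given: they have to be found in the camera images.
- caddy_1: one of three identical closed round steel tea caddies: 64 mm diameter, 95 mm tall, wall 3 mm, fixed inner lid 8 mm below the rim hides the contents. Full weighs roughly 0.5 kg, empty roughly 0.14 kg; which one is full changes from start to start, the name does not tell. Origin: centre of the underside; z up along its axis
- caddy_2: one of three identical closed round steel tea caddies: 64 mm diameter, 95 mm tall, wall 3 mm, fixed inner lid 8 mm below the rim hides the contents. Full weighs roughly 0.5 kg, empty roughly 0.14 kg; which one is full changes from start to start, the name does not tell. Origin: centre of the underside; z up along its axis
- caddy_3: one of three identical closed round steel tea caddies: 64 mm diameter, 95 mm tall, wall 3 mm, fixed inner lid 8 mm below the rim hides the contents. Full weighs roughly 0.5 kg, empty roughly 0.14 kg; which one is full changes from start to start, the name does not tell. Origin: centre of the underside; z up along its axis
- cap: loose steel cap, knob up: 75 mm outside diameter, 19 mm tall plus knob; skirt 69 mm inside diameter, 16 mm deep (2.5 mm play round a caddy), top 3 mm thick; central cylindrical knob 20 mm diameter, 22 mm tall (its top 41 mm above the skirt edge). Seated, the skirt edge is 79 mm above the caddy's underside. Origin: centre of the skirt's lower edge; z up through the knob
- mat: fixed round cork mat, 110 mm diameter, 6 mm thick. Origin: centre of its underside, on the worktop; z up
- mug: bystander: white mug, 80 mm diameter, 90 mm tall, origin centre of the underside, handle at its +y
- food_can: bystander: food can, 74 mm diameter, 100 mm tall, origin centre of the underside
- jam_jar: bystander: closed jar with white lid, 70 mm diameter, 100 mm tall, origin centre of the underside
There are look-alikes about, which are no part of the job. What is shaped like the cap but purple or turquoise is not meant.

How it is judged:
By the outcome, as a careful person would: the job done as asked, in the order asked, and still so for the second after the job is handed in, with the robot touching nothing.
It also fails if it takes over 72 s, if anything falls off the work surface, if the arm or the gripper's body presses on something with over 40 N, if the wrist force passes 120 N, or if a joint passes its speed limit or range.

## Working session

There is one attempt and no reset: what is moved stays moved. The work goes in short steps, Python scripts to look and compute and a shell command to move; the robot and the scene stay as the last step left them, time stands still between calls to the robot, and variables do not carry over. Pictures are saved under pics/ and viewed, and the job is handed in when it is done.

```bash
mkdir -p pics
python3 - <<'E'
from rig import r,cams,order
import cv2,numpy as np
np.set_printoptions(precision=4,suppress=True)
for n in ["side","top","wrist"]:
    print(n,cams.camera_info(n)); cv2.imwrite(f"pics/{n}0.png",cams.grab_frame(n))
print(r.sense(),r.nose_length)
E
```

```text
side {'intrinsics': array([[419.0217,   0.    , 254.8408],
       [  0.    , 419.0217, 196.6306],
       [  0.    ,   0.    ,   1.    ]]), 'k1': 0.0527648907136031, 'view': array([[   0.7606,   -0.6492,    0.0081, -431.1683],
       [   0.4758,    0.5659,    0.6733, -309.6675],
       [  -0.4417,   -0.5083,    0.7393, -921.8935],
       [   0.    ,    0.    ,    0.    ,    1.    ]])}
top {'intrinsics': array([[479.8626,   0.    , 257.9102],
       [  0.    , 479.8626, 190.999 ],
       [  0.    ,   0.    ,   1.    ]]), 'k1': 0.0006487821122924173, 'view': array([[   -0.0051,    -1.    ,     0.006 ,     9.2946],
       [    0.9942,    -0.0044,     0.1071,  -558.3721],
       [   -0.1071,     0.0065,     0.9942, -1462.3971],
       [    0.    ,     0.    ,     0.    ,     1.    ]])}
wrist {'intrinsics': array([[285.2891,   0.    , 254.1599],
       [  0.    , 285.2891, 187.2347],
       [  0.    ,   0.    ,   1.    ]]), 'k1': -0.014203426622036136, 'hand_eye': array([[   1.    ,    0.0019,   -0.0004,   -0.257 ],
       [  -0.0009,    0.2756,   -0.9613, -131.2464],
       [  -0.0017,    0.9613,    0.2756,   69.2364],
       [   0.    ,    0.    ,    0.    ,    1.    ]])}
{'clock': 0.15, 'qpos': array([ 1.1276,  0.3535,  1.634 ,  0.    ,  1.1552, -0.0024]), 'qvel': array([-0.0002, -0.0014, -0.0035,  0.0001, -0.0007, -0.0013]), 'joint_efforts': array([ -0.0007, -60.564 , -34.2341,   0.    ,   0.0061,   0.    ]), 'eef_pos': array([266.4965, 564.9407, 241.7437]), 'tcp_rot': array([-1.5708,  0.0011,  1.13  ]), 'contact_force': array([ 0.3883, -0.632 ,  0.4334]), 'wrist_torque': array([-0.0066,  0.0031,  0.0802]), 'opening': 1.0006416045145354} 11.0
```

View pictures.

View pics/top0.png

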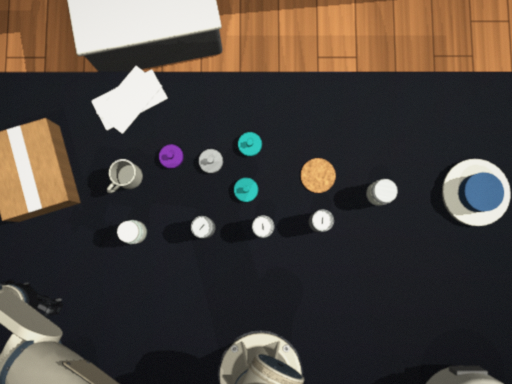

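View pics/side0.png

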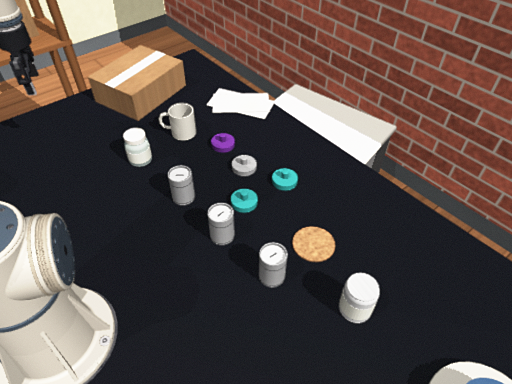

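View pics/wrist0.png

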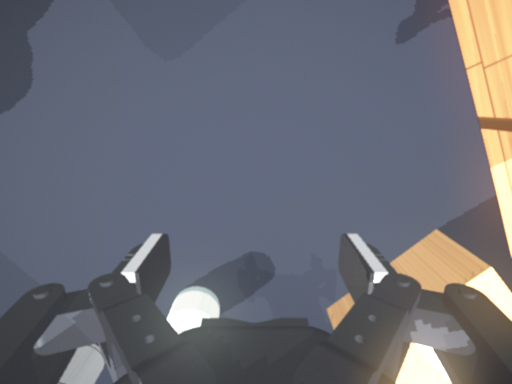

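Run:
```python
import cv2
a=cv2.imread('pics/top0.png')
cv2.imwrite('pics/topc.png',cv2.resize(a[130:250,150:350],None,fx=4,fy=4,interpolation=cv2.INTER_CUBIC))
a=cv2.imread('pics/side0.png')
cv2.imwrite('pics/sidec.png',cv2.resize(a[120:300,150:350],None,fx=3,fy=3,interpolation=cv2.INTER_CUBIC))
```

```text
(no output)
```

View pics/topc.png

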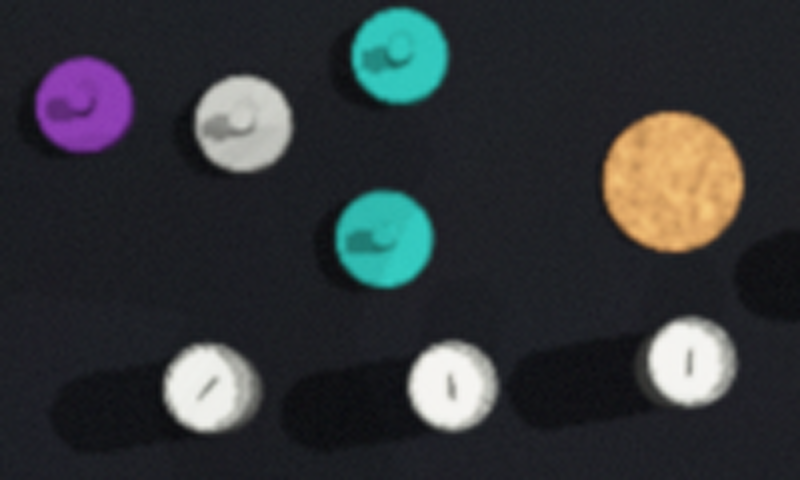

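View pics/sidec.png

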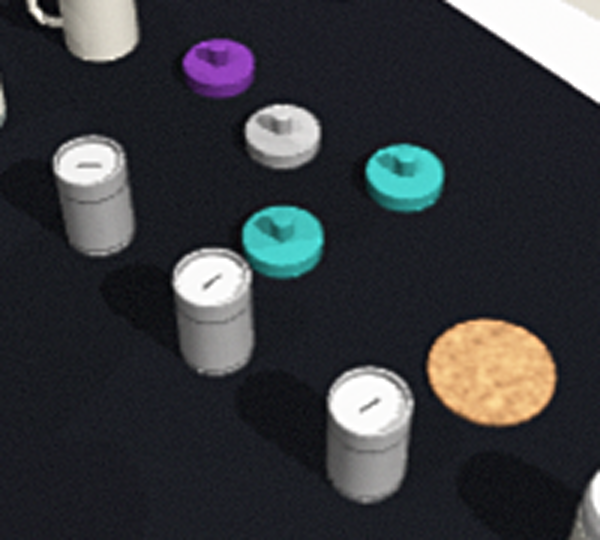

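```bash
cat > h.py <<'E'
import numpy as np,cv2
from rig import r,cams
from scipy.spatial.transform import Rotation as R
def info(n):
    c=cams.camera_info(n); return c
def viewmat(n,pose=None):
    c=cams.camera_info(n)
    if n!="wrist": return c["view"]
    s=r.sense() if pose is None else pose
    T=np.eye(4);T[:3,:3]=R.from_euler('xyz',s["tcp_rot"]).as_matrix();T[:3,3]=s["eef_pos"]
    return np.linalg.inv(T@c["hand_eye"])
def proj(n,P,V=None):
    c=info(n);V=viewmat(n) if V is None else V
    P=np.atleast_2d(P);Q=P@V[:3,:3].T+V[:3,3]
    s=np.c_[Q[:,0]/-Q[:,2],Q[:,1]/Q[:,2]]
    s=s*(1+c["k1"]*(s**2).sum(1))[:,None]
    K=c["intrinsics"];return np.c_[s[:,0]*K[0,0]+K[0,2],s[:,1]*K[1,1]+K[1,2]]
def back(n,uv,z,V=None):
    c=info(n);V=viewmat(n) if V is None else V;K=c["intrinsics"]
    d=np.array([(uv[0]-K[0,2])/K[0,0],(uv[1]-K[1,2])/K[1,1]]);s=d.copy()
    for _ in range(20): s=d/(1+c["k1"]*(s@s))
    D=V[:3,:3].T@np.array([s[0],-s[1],-1]);O=-V[:3,:3].T@V[:3,3]
    return (O+D*(z-O[2])/D[2])[:2]
def ring(xy,z,rad):
    t=np.linspace(0,2*np.pi,73);return np.c_[xy[0]+rad*np.cos(t),xy[1]+rad*np.sin(t),0*t+z]
def overlay(img,n,rings,crop,f,out,V=None):
    x0,y0,x1,y1=crop
    im=cv2.resize(img[y0:y1,x0:x1],None,fx=f,fy=f,interpolation=cv2.INTER_CUBIC)
    cols=[(0,0,255),(0,255,0),(255,128,0),(0,255,255),(255,0,255)]
    for i,(xy,z,rad) in enumerate(rings):
        p=(proj(n,ring(xy,z,rad),V)-[x0,y0]+.5)*f-.5
        cv2.polylines(im,[np.round(p*8).astype(int)],True,cols[i%5],1,cv2.LINE_AA,3)
    cv2.imwrite(out,im)
E
python3 - <<'E'
from h import *
np.set_printoptions(precision=1,suppress=True)
fT=lambda u,v:((u+.5)/4-.5+150,(v+.5)/4-.5+130)
fS=lambda u,v:((u+.5)/3-.5+150,(v+.5)/3-.5+120)
for n,t,s,z in [('L',(206,388),(90,163),95),('M',(452,386),(212,278),95),('Rr',(690,362),(370,398),95),('cap',(243,123),(283,131),19),('mat',(674,181),(492,371),6),('teal2',(384,239),(283,237),19),('teal1',(400,55),(404,174),19)]:
    a=back('top',fT(*t),z);b=back('side',fS(*s),z);print(n,a,b)
E
```

```text
L [446.5 175. ] [443.5 169.3]
M [447.1  -6.3] [445.1  -9.2]
Rr [ 463.9 -182.4] [ 464.7 -182.8]
cap [657.4 155.9] [654.3 153.4]
mat [ 611.6 -184.9] [ 608.8 -186.5]
teal2 [564.9  45. ] [562.3  41.7]
teal1 [711.4  32. ] [706.2  29.6]
```

Run:
```python
from h import *
ps=np.deg2rad(64.74)
for i in range(10):
    dx,dy=1.75,-3.75
    p=ps-np.deg2rad(6.47)*i
    print([0,6.5,0,round(dx*np.cos(p)+dy*np.sin(p),1),0.5,round(-dx*np.sin(p)+dy*np.cos(p),1)])
m={'L':(445,172),'M':(446,-7.7),'R':(464.3,-182.6),'cap':(655.8,154.6),'mat':(610.2,-185.7)}
rg=[]
for k in 'LMR': rg+=[(m[k],95,32),(m[k],0,32)]
rg+=[(m['cap'],19,37.5),(m['cap'],41,10),(m['mat'],6,55)]
overlay(cv2.imread('pics/top0.png'),'top',rg,(150,130,350,250),4,'pics/ot.png')
overlay(cv2.imread('pics/side0.png'),'side',rg,(150,120,350,300),3,'pics/os.png')
```

```text
[0, 6.5, 0, np.float64(-2.6), 0.5, np.float64(-3.2)]
[0, 6.5, 0, np.float64(-2.3), 0.5, np.float64(-3.5)]
[0, 6.5, 0, np.float64(-1.9), 0.5, np.float64(-3.7)]
[0, 6.5, 0, np.float64(-1.4), 0.5, np.float64(-3.9)]
[0, 6.5, 0, np.float64(-1.0), 0.5, np.float64(-4.0)]
[0, 6.5, 0, np.float64(-0.5), 0.5, np.float64(-4.1)]
[0, 6.5, 0, np.float64(-0.1), 0.5, np.float64(-4.1)]
[0, 6.5, 0, np.float64(0.4), 0.5, np.float64(-4.1)]
[0, 6.5, 0, np.float64(0.9), 0.5, np.float64(-4.0)]
[0, 6.5, 0, np.float64(1.3), 0.5, np.float64(-3.9)]
```

View pics/ot.png

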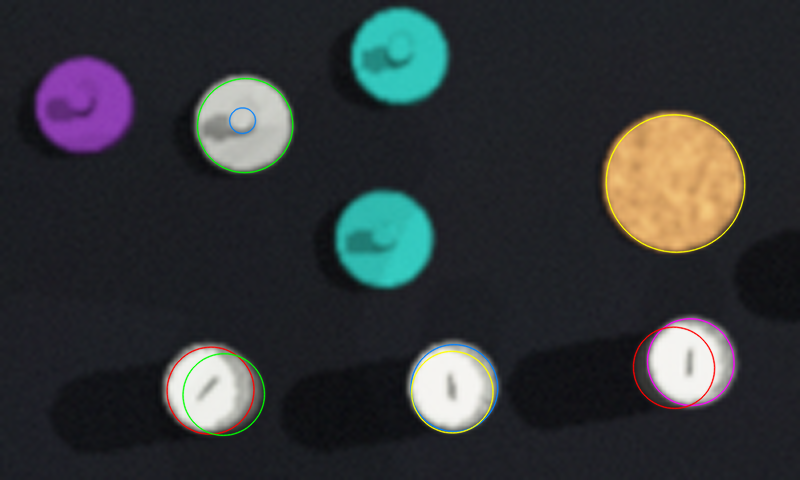

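View pics/os.png

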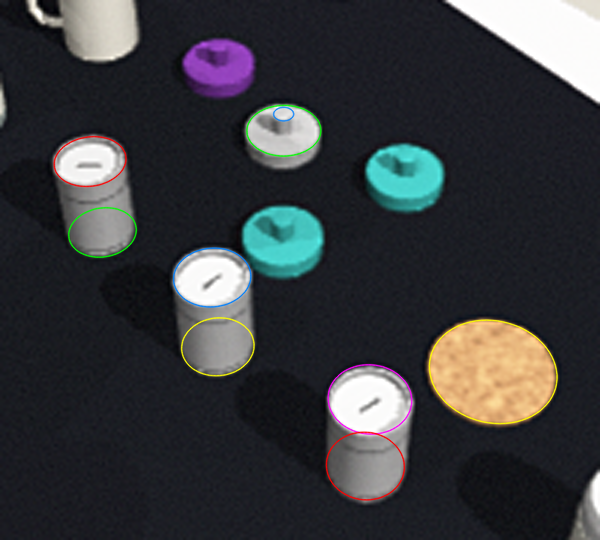

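Look-alikes for the cap (top image): purple (171,156), turquoise (250,144) and (246,189), and plain steel grey (211,161). The crop confirms the grey one at (211,161) is the cap. The overlays fit in both cameras to about 2 mm. Moving over the left caddy.

```bash
python3 -m crank '[[0,6.5,0,-2.6,0.5,-3.2,1],[0,6.5,0,-2.3,0.5,-3.5,1],[0,6.5,0,-1.9,0.5,-3.7,1],[0,6.5,0,-1.4,0.5,-3.9,1],[0,6.5,0,-1.0,0.5,-4.0,1],[0,6.5,0,-0.5,0.5,-4.1,1],[0,6.5,0,-0.1,0.5,-4.1,1],[0,6.5,0,0.4,0.5,-4.1,1],[0,6.5,0,0.9,0.5,-4.0,1],[0,6.5,0,1.3,0.5,-3.9,1]]' 30
```

```text
clock: 0.98
eef_pos: [432.9, 189.6, 189.4]
tcp_rot: [-1.567, -0.0, -0.043]
contact_force: [0.9, 0.7, -0.4]
opening: 0.998
```

```bash
python3 -m crank '[[0,-1.2,0,0.6,1,-0.9,1],[0,-1.2,0,0.6,1,-0.9,1],[0,0,0,0,1,0,1],[0,0,0,0,1,0,1],[0,0,0,0,1,0,1],[0,0,0,0,0.5,0,1],[0,0,0,0,0,0,1],[0,0,0,0,0,0,1],[0,0,0,0,0,0,1],[0,0,0,0,0,0,1]]'
python3 - <<'E'
from h import *
s=r.sense();V=viewmat('wrist');im=cams.grab_frame('wrist')
print(s['eef_pos'],s['tcp_rot'],s['contact_force'])
overlay(im,'wrist',[((445,172),95,32),((445,172),0,32)],(0,0,512,384),1.5,'pics/w1.png',V)
E
```

```text
clock: 1.82
eef_pos: [444.6, 165.9, 129.6]
tcp_rot: [-1.569, 0.001, -0.014]
contact_force: [-0.1, -0.4, 0.7]
opening: 0.999
[444.56079069 165.94608514 129.59148386] [-1.56899154e+00  1.38486797e-03 -1.39655037e-02] [-0.10100877 -0.38032292  0.70367551]
```

View pics/w1.png

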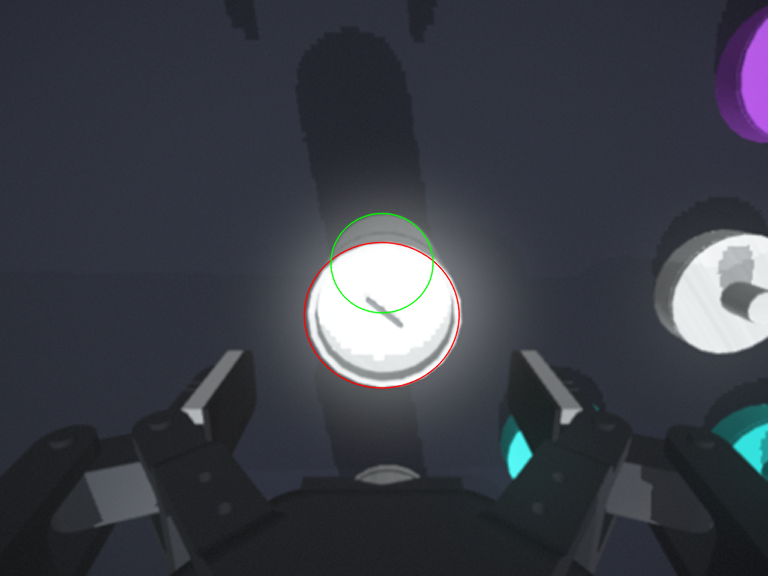

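```bash
python3 -m crank '[[0,-0.8,0,0,1.5,0.6,1],[0,0,0,0,2,0,1],[0,0,0,0,2,0,1],[0,0,0,0,2,0,1],[0,0,0,0,0.3,0,1],[0,0,0,0,0,0,-1],[0,0,0,0,0,0,-1],[0,0,0,0,0,0,-1],[0,0,0,0,0,0,-1],[0,0,0,0,0,0,-1]]' 40
```

```text
clock: 2.7
eef_pos: [450.0, 175.5, 56.4]
tcp_rot: [-1.564, -0.011, 0.002]
contact_force: [-0.9, -0.8, -0.9]
opening: 0.729
```

```bash
python3 -m crank '[[0,0,0,0,-1,0,-1],[0,0,0,0,-1,0,-1],[0,0,0,0,-1,0,-1],[0,0,0,0,0,0,-1],[0,0,0,0,0,0,-1],[0,0,0,0,0,0,-1],[0,0,0,0,0,0,-1],[0,0,0,0,0,0,-1],[0,0,0,0,0,0,-1],[0,0,0,0,0,0,-1]]'
python3 - <<'E'
from h import *
s=r.sense();V=viewmat('wrist');im=cams.grab_frame('wrist');im2=cams.grab_frame('side')
print(s['eef_pos'],s['tcp_rot'],s['contact_force'],s['wrist_torque'],s['opening'],s['joint_efforts'])
for i in range(3):print(r.sense()['contact_force'])
cv2.imwrite('pics/w2.png',im)
overlay(im2,'side',[((445,172),95,32),((445,172),0,32)],(150,120,350,300),4,'pics/s2.png')
E
```

```text
clock: 3.53
eef_pos: [450.5, 175.5, 92.1]
tcp_rot: [-1.563, -0.015, 0.002]
contact_force: [-0.4, 0.1, -0.7]
opening: 0.734
[450.48139456 175.54359091  92.0575712 ] [-1.56277814 -0.01468756  0.00192504] [-0.38677591  0.05234754 -0.74137645] [0.00286456 0.00700949 0.0030528 ] 0.7341610266680456 [-1.94705324e-03 -4.93512154e+01 -2.35663480e+01  7.27240244e-03
 -1.04626848e-01  4.99847928e-06]
[ 0.31567083  0.71236624 -1.68803393]
[ 0.31567083  0.71236624 -1.68803393]
[ 0.31567083  0.71236624 -1.68803393]
```

View pics/s2.png

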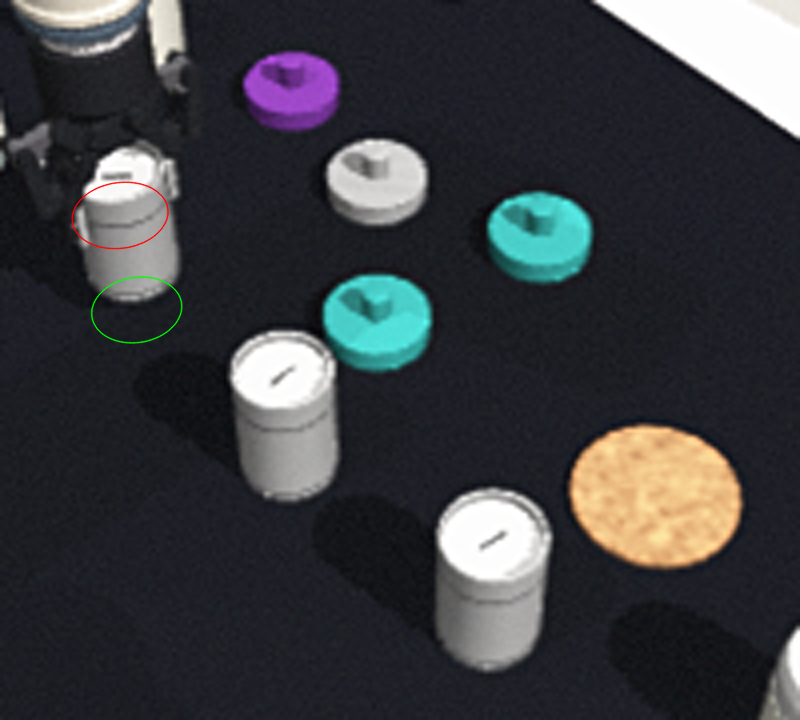

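View pics/w2.png

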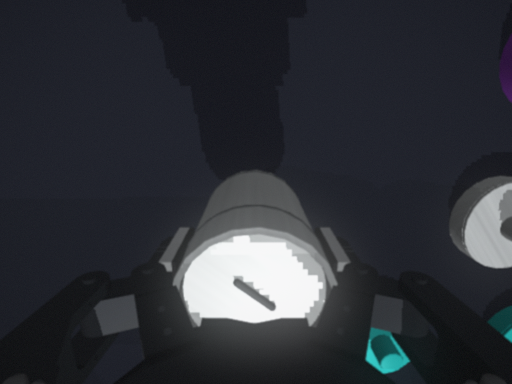

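Run:
```python
from h import *
V=viewmat('wrist')
rg=[((450,172),130.7,32),((450,172),35.7,32),((446,172),130.7,32)]
overlay(cv2.imread('pics/w2.png'),'wrist',rg,(150,150,350,340),4,'pics/w2o.png',V)
import os
im=cams.grab_frame('side')
overlay(im,'side',rg,(150,130,250,220),6,'pics/s2o.png')
a=cv2.imread('pics/w2o.png');b=cv2.imread('pics/s2o.png')
h=min(a.shape[0],600)
cv2.imwrite('pics/j2.png',np.hstack([cv2.resize(a,(400,380)),cv2.resize(b,(400,380))]))
print(r.sense()['contact_force'])
```

```text
[ 0.13106825  0.44281975 -1.14056393]
```

View pics/j2.png

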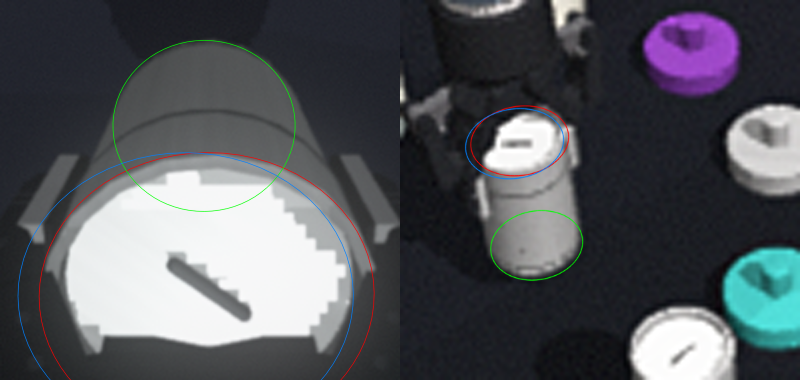

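```bash
python3 -m crank '[[0,0,0,-0.4,0,0,-1],[0,0,0,0,1,0,-1],[0,0,0,0,1,0,-1],[0,0,0,0,1,0,-1],[0,0,0,0,0,0,-1],[0,0,0,0,0,0,-1],[0,0,0,0,0.1,0,-1],[0,0,0,0,0,0,-1],[0,0,0,0,0,0,-1],[0,0,0,0,0,0,-1]]'
```

```text
clock: 4.52
eef_pos: [445.8, 175.6, 56.8]
tcp_rot: [-1.563, -0.013, 0.002]
contact_force: [-0.1, -0.4, -1.7]
opening: 0.729
```

```bash
python3 -m crank '[[0,0,0,0,0.1,0,-1],[0,0,0,0,0,0,-1],[0,0,0,0,0,0,1],[0,0,0,0,0,0,1],[0,0,0,0,0,0,1],[0,0,0,0,0,0,1],[0,0,0,0,-2,0,1],[0,0,0,0,-2,0,1],[0,0,0,0,-2,0,1],[0,0,0,0,-2,0,1]]'
```

```text
clock: 5.35
eef_pos: [442.8, 174.2, 135.9]
tcp_rot: [-1.565, -0.008, 0.002]
contact_force: [0.2, 0.6, -0.3]
opening: 0.998
```

```bash
python3 -m crank '[[0,0,0,0,-1,-1,1],[0,0,0,0,0,-3,1],[0,0,0,0,0,-4,1],[0,0,0,0,0,-4,1],[0,0,0,0,0,-4,1],[0,0,0,0,0,-2,1],[0,0,0,0,0,0,1],[0,0,0,0,0,0,1],[0,0,0,0,0,0,1],[0,0,0,0,0,0,1]]'
python3 - <<'E'
from h import *
s=r.sense();V=viewmat('wrist');im=cams.grab_frame('wrist');im2=cams.grab_frame('top')
print(s['eef_pos'],s['tcp_rot'],s['contact_force'])
overlay(im,'wrist',[((446,-7.7),95,32),((446,-7.7),0,32)],(0,0,512,384),1.5,'pics/w3.png',V)
overlay(im2,'top',[((446,172),95,32),((446,-7.7),95,32)],(150,130,350,250),4,'pics/t3.png')
E
```

```text
clock: 6.18
eef_pos: [445.0, -14.9, 149.3]
tcp_rot: [-1.563, -0.019, 0.006]
contact_force: [-0.8, -0.2, -1.6]
opening: 1.001
[445.04087561 -14.88808508 149.27041383] [-1.56320045 -0.01901041  0.00579429] [-0.79829784 -0.1824593  -1.6252766 ]
```

View pics/w3.png

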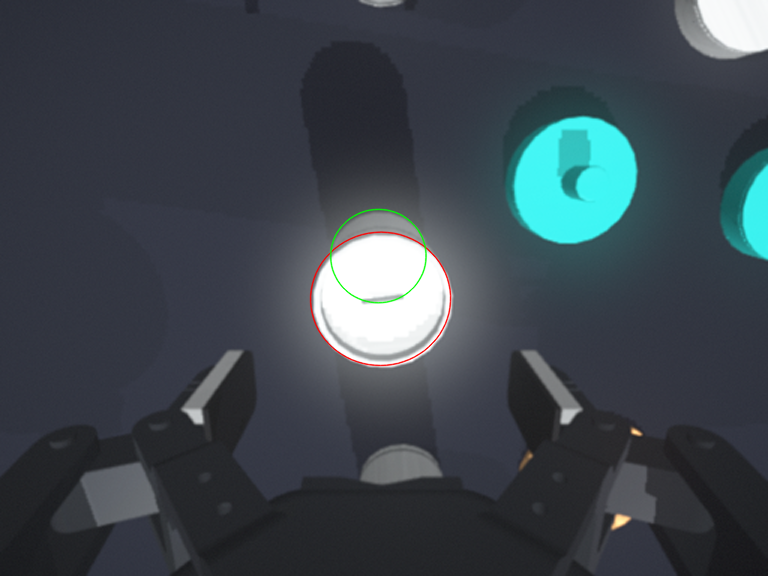

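View pics/t3.png

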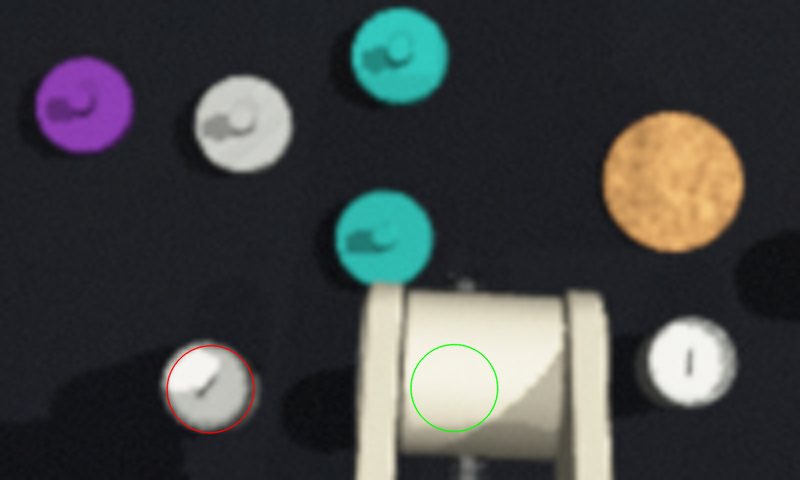

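```bash
python3 -m crank '[[-0.4,0,1.1,0.1,1,0.6,1],[0,0,0,0,2,0,1],[0,0,0,0,2,0,1],[0,0,0,0,2,0,1],[0,0,0,0,1.8,0,1],[0,0,0,0,0,0,1],[0,0,0,0,0,0,1],[0,0,0,0,0,0,-1],[0,0,0,0,0,0,-1],[0,0,0,0,0,0,-1]]' 40
```

```text
clock: 7.12
eef_pos: [449.6, -0.8, 61.4]
tcp_rot: [-1.57, -0.005, 0.02]
contact_force: [0.2, 0.9, -1.5]
opening: 0.733
```

```bash
python3 -m crank '[[0,0,0,0,0,0,-1],[0,0,0,0,0,0,-1],[0,0,0,0,-1,0,-1],[0,0,0,0,-1,0,-1],[0,0,0,0,-1,0,-1],[0,0,0,0,0,0,-1],[0,0,0,0,0,0,-1],[0,0,0,0,0,0,-1],[0,0,0,0,0,0,-1],[0,0,0,0,0,0,-1]]'
python3 - <<'E'
from h import *
f=[]
for i in range(6):
    f.append(r.sense()['contact_force'][2]);im=cams.grab_frame('side')
print(np.round(f,2))
V=viewmat('wrist');im2=cams.grab_frame('wrist');s=r.sense();print(s['eef_pos'],s['tcp_rot'])
x,y=446,-8;z=s['eef_pos'][2]-56.5
rg=[((x,y),z+95,32),((x,y),z,32)]
overlay(im2,'wrist',rg,(100,100,400,350),2,'pics/w4.png',V)
overlay(im,'side',rg,(150,150,300,280),4,'pics/s4.png')
a=cv2.imread('pics/w4.png');b=cv2.imread('pics/s4.png')
cv2.imwrite('pics/j4.png',np.hstack([cv2.resize(a,(400,333)),cv2.resize(b,(400,333))]))
E
```

```text
clock: 7.95
eef_pos: [451.3, -1.0, 98.3]
tcp_rot: [-1.57, -0.011, 0.019]
contact_force: [-0.8, 0.8, -1.4]
opening: 0.729
[-1.38 -1.66 -0.49 -1.67 -1.11 -0.5 ]
[451.31978278  -0.94564341  98.28471565] [-1.57027599 -0.0112076   0.01949182]
```

View pics/j4.png

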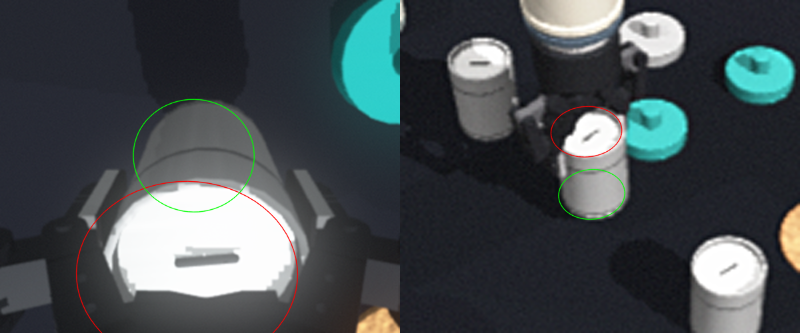

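```bash
python3 -m crank '[[0,0,0,-0.5,0,0,-1],[0,0,0,0,1,0,-1],[0,0,0,0,1,0,-1],[0,0,0,0,1,0,-1],[0,0,0,0,0,0,-1],[0,0,0,0,0,0,-1],[0,0,0,0,0.1,0,-1],[0,0,0,0,0,0,-1],[0,0,0,0,0,0,-1],[0,0,0,0,0,0,-1]]'
```

```text
clock: 9.13
eef_pos: [445.2, -1.0, 66.0]
tcp_rot: [-1.57, -0.011, 0.02]
contact_force: [-0.5, 0.1, -1.3]
opening: 0.732
```

```bash
python3 -m crank '[[0,0,0,0,0.3,0,-1],[0,0,0,0,0.1,0,-1],[0,0,0,0,0,0,-1],[0,0,0,0,0.1,0,-1],[0,0,0,0,0,0,-1],[0,0,0,0,0,0,-1],[0,0,0,0,0,0,-1],[0,0,0,0,0,0,-1],[0,0,0,0,0,0,-1],[0,0,0,0,0,0,-1]]'
```

```text
clock: 9.97
eef_pos: [446.0, -1.0, 61.3]
tcp_rot: [-1.57, -0.012, 0.02]
contact_force: [-0.1, 0.2, -1.3]
opening: 0.727
```

```bash
python3 -m crank '[[0,0,0,0,0.05,0,-1],[0,0,0,0,0,0,1],[0,0,0,0,0,0,1],[0,0,0,0,0,0,1],[0,0,0,0,0,0,1],[0,0,0,0,-2,0,1],[0,0,0,0,-2,0,1],[0,0,0,0,-2,0,1],[0,0,0,0,-2,0,1],[0,0,0,0,0,0,1]]'
```

```text
clock: 10.8
eef_pos: [444.1, -1.1, 143.0]
tcp_rot: [-1.57, -0.009, 0.02]
contact_force: [1.3, 0.6, -0.5]
opening: 1.001
```

```bash
python3 -m crank '[[0,0,0.6,0,-1,-1,1],[0,-1,0,0.5,0,-3,1],[0,0,0,0.5,0,-4,1],[0,0,0,0.5,0,-4,1],[0,0,0,0.4,0,-3.5,1],[0,0,0,0,0,-1.5,1],[0,0,0,0,0,0,1],[0,0,0,0,0,0,1],[0,0,0,0,0,0,1],[0,0,0,0,0,0,1]]'
python3 - <<'E'
from h import *
s=r.sense();V=viewmat('wrist');im=cams.grab_frame('wrist');im2=cams.grab_frame('top')
print(s['eef_pos'],s['tcp_rot'],s['contact_force'])
overlay(im,'wrist',[((464.3,-182.6),95,32),((464.3,-182.6),0,32)],(0,0,512,384),1.5,'pics/w5.png',V)
overlay(im2,'top',[((446,172),95,32),((446,-7.7),95,32)],(150,130,350,250),4,'pics/t5.png')
E
```

```text
clock: 11.63
eef_pos: [469.2, -176.1, 151.0]
tcp_rot: [-1.57, -0.0, 0.041]
contact_force: [-0.5, -0.4, 0.2]
opening: 1.001
[ 469.20349136 -176.05579367  151.00499077] [-1.56966925e+00 -4.75999675e-04  4.08415441e-02] [-0.51748194 -0.40693866  0.15917899]
```

View pics/w5.png

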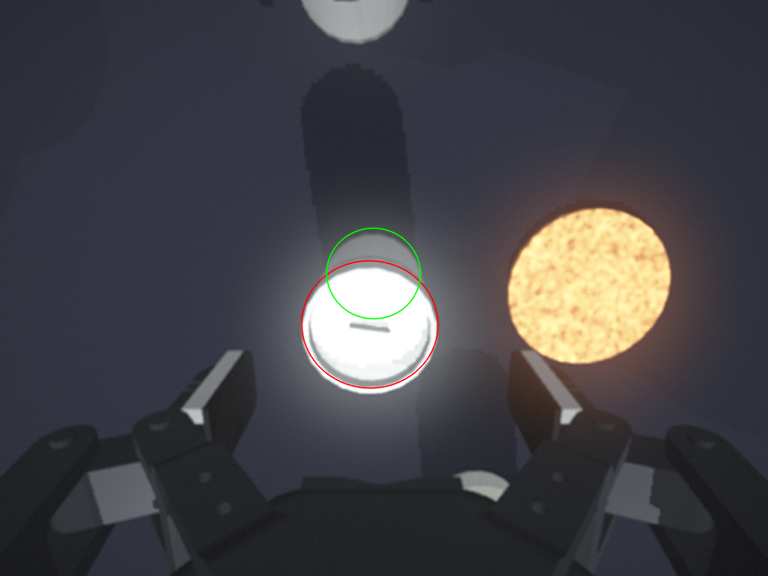

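View pics/t5.png

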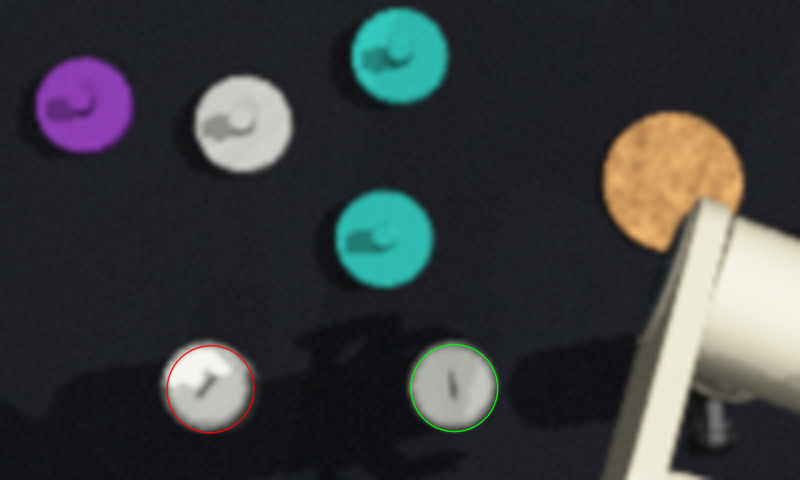

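```bash
python3 -m crank '[[0,2.3,0,-0.5,0,-0.6,1],[0,0,0,0,1,0,1],[0,0,0,0,2,0,1],[0,0,0,0,2,0,1],[0,0,0,0,2,0,1],[0,0,0,0,1.5,0,1],[0,0,0,0,0.4,0,1],[0,0,0,0,0,0,1],[0,0,0,0,0,0,1],[0,0,0,0,0,0,1]]' 50
```

```text
clock: 12.57
eef_pos: [466.2, -174.8, 57.3]
tcp_rot: [-1.57, -0.004, 0.016]
contact_force: [0.3, -0.5, -0.3]
opening: 1.001
```

```bash
python3 -m crank '[[0,0.8,0,-0.2,0,-0.5,1],[0,0,0,0,0,-0.4,1],[0,0,0,0,0,0,1],[0,0,0,0,0,0,1],[0,0,0,0,0,0,-1],[0,0,0,0,0,0,-1],[0,0,0,0,0,0,-1],[0,0,0,0,0,0,-1],[0,0,0,0,0,0,-1],[0,0,0,0,0,0,-1]]' 50
```

```text
clock: 13.4
eef_pos: [465.8, -185.8, 61.1]
tcp_rot: [-1.572, -0.009, -0.0]
contact_force: [-0.5, 0.5, 1.0]
opening: 0.732
```

```bash
python3 -m crank '[[0,0,0,0,-1,0,-1],[0,0,0,0,-1,0,-1],[0,0,0,0,-1,0,-1],[0,0,0,0,-0.5,0,-1],[0,0,0,0,0,0,-1],[0,0,0,0,0,0,-1],[0,0,0,0,0,0,-1],[0,0,0,0,0,0,-1],[0,0,0,0,0,0,-1],[0,0,0,0,0,0,-1]]'
python3 - <<'E'
from h import *
f=[]
for i in range(4):
    f.append(r.sense()['contact_force'][2]);im=cams.grab_frame('side')
print(np.round(f,2))
E
```

```text
clock: 14.23
eef_pos: [464.0, -185.0, 99.1]
tcp_rot: [-1.571, -0.006, 0.0]
contact_force: [0.8, 0.0, -5.0]
opening: 0.73
[-4.96 -5.51 -4.11 -5.22]
```

```bash
python3 -m crank '[[0,0,0,1,0,0,-1],[0,0,0,3,0,0,-1],[0,0,0,4,0,0,-1],[0,0,0,3.5,0,0,-1],[0,0,0,1.7,0,0,-1],[0,0,0,0.5,0,0,-1],[0,0,0,0,0,0,-1],[0,0,0,0,0,0,-1],[0,0,0,0,0,0,-1],[0,0,0,0,0,0,-1]]'
python3 - <<'E'
from h import *
s=r.sense();V=viewmat('wrist');im=cams.grab_frame('wrist');im2=cams.grab_frame('side')
print(s['eef_pos'],s['tcp_rot'],s['contact_force'])
x,y=s['eef_pos'][:2];z=s['eef_pos'][2]-61
rg=[((x,y),z+95,32),((x,y),z,32),((610.2,-185.7),6,55)]
overlay(im,'wrist',rg,(100,100,400,350),2,'pics/w6.png',V)
overlay(im2,'side',rg,(220,150,370,280),4,'pics/s6.png')
a=cv2.imread('pics/w6.png');b=cv2.imread('pics/s6.png')
cv2.imwrite('pics/j6.png',np.hstack([cv2.resize(a,(400,333)),cv2.resize(b,(400,347))[:333]]))
E
```

```text
clock: 15.27
eef_pos: [606.4, -183.5, 96.8]
tcp_rot: [-1.569, -0.002, -0.001]
contact_force: [-0.7, -0.1, -4.1]
opening: 0.729
[ 606.35198846 -183.46149034   96.83043181] [-1.56901020e+00 -1.65399642e-03 -1.10774204e-03] [-0.69905554 -0.06944484 -4.14079873]
```

View pics/j6.png

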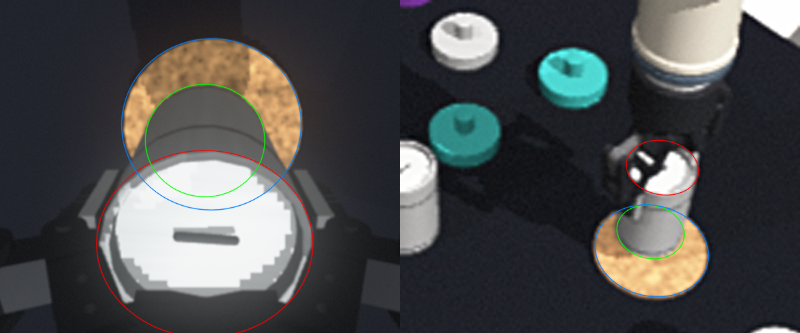

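```bash
python3 -m crank '[[0,0,0,0.4,0,-0.2,-1],[0,0,0,0,1,0,-1],[0,0,0,0,1,0,-1],[0,0,0,0,0.4,0,-1],[0,0,0,0,0,0,-1],[0,0,0,0,0,0,-1],[0,0,0,0,0,0,-1],[0,0,0,0,0,0,-1],[0,0,0,0,0,0,-1],[0,0,0,0,0,0,-1]]'
```

```text
clock: 16.2
eef_pos: [608.7, -186.0, 70.1]
tcp_rot: [-1.569, -0.0, -0.003]
contact_force: [-0.5, -0.5, -5.3]
opening: 0.731
```

```bash
python3 -m crank '[[0,0,0,0.1,0.2,0,-1],[0,0,0,0,0,0,-1],[0,0,0,0,0,0,-1],[0,0,0,0,0,0,-1],[0,0,0,0,0.1,0,-1],[0,0,0,0,0,0,-1],[0,0,0,0,0,0,-1],[0,0,0,0,0,0,-1],[0,0,0,0,0,0,-1],[0,0,0,0,0,0,-1]]'
```

```text
clock: 17.03
eef_pos: [610.4, -186.1, 67.6]
tcp_rot: [-1.569, -0.002, -0.002]
contact_force: [-0.1, -0.8, -4.6]
opening: 0.731
```

```bash
python3 -m crank '[[0,0,0,0,0.1,0,-1],[0,0,0,0,0,0,-1],[0,0,0,0,0.05,0,-1],[0,0,0,0,0,0,-1],[0,0,0,0,0,0,-1],[0,0,0,0,0.05,0,-1],[0,0,0,0,0,0,-1],[0,0,0,0,0,0,-1],[0,0,0,0,0,0,-1],[0,0,0,0,0,0,-1]]'
```

```text
clock: 17.87
eef_pos: [610.9, -186.2, 67.3]
tcp_rot: [-1.569, -0.003, -0.002]
contact_force: [-0.5, 1.0, -0.5]
opening: 0.738
```

```bash
python3 -m crank '[[0,0,0,0,0,0,1],[0,0,0,0,0,0,1],[0,0,0,0,0,0,1],[0,0,0,0,0,0,1],[0,0,0,0,-2,0,1],[0,0,0,0,-2,0,1],[0,0,0,0,-2,0,1],[0,0,0,0,-2,0,1],[0,0,0,0,-1,0,1],[0,0,0,0,0,0,1]]';python3 -m crank '[[0,0,0,0,0,0,1],[0,0,0,0,0,0,1],[0,0,0,0,0,0,1],[0,0,0,0,0,0,1],[0,0,0,0,0,0,1],[0,0,0,0,0,0,1],[0,0,0,0,0,0,1],[0,0,0,0,0,0,1],[0,0,0,0,0,0,1],[0,0,0,0,0,0,1]]'
python3 - <<'E'
from h import *
s=r.sense();V=viewmat('wrist');im=cams.grab_frame('wrist')
print(s['eef_pos'],s['tcp_rot'],s['contact_force'])
np.save('V7.npy',V);cv2.imwrite('pics/w7raw.png',im)
x,y=610.9,-186.2
rg=[((x,y),101,32),((x,y),101,29),((x,y),6,32),((x,y),6,55)]
overlay(im,'wrist',rg,(150,90,360,270),3.5,'pics/w7.png',V)
E
```

```text
clock: 18.7
eef_pos: [611.7, -186.8, 160.9]
tcp_rot: [-1.57, -0.005, -0.003]
contact_force: [0.6, 0.3, -1.1]
opening: 1.004
clock: 19.53
eef_pos: [609.3, -186.0, 155.1]
tcp_rot: [-1.568, 0.002, -0.002]
contact_force: [-0.3, 0.5, -0.8]
opening: 1.0
[ 609.33427907 -186.02610658  155.11402491] [-1.56794191  0.00201008 -0.00243086] [-0.27126212  0.45358355 -0.84255286]
```

View pics/w7.png

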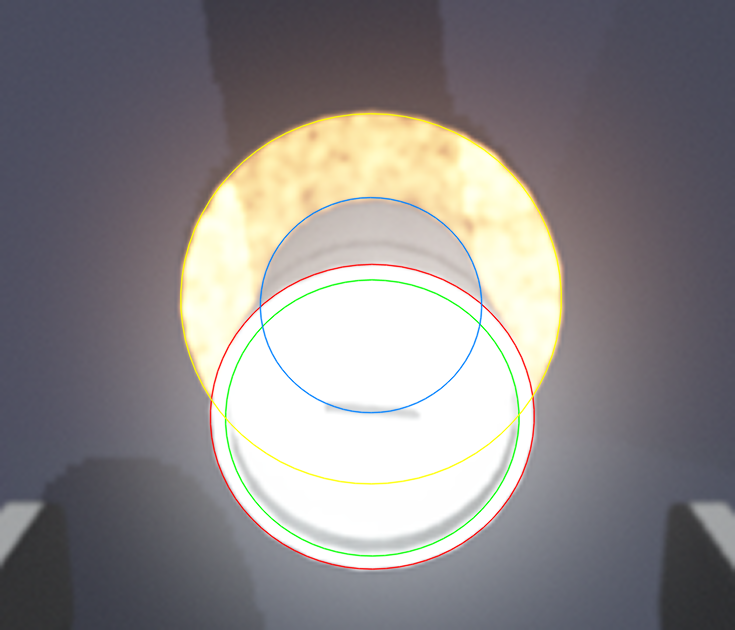

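```bash
python3 -m crank '[[0,0,0,0.3,0,1.5,1],[0,0,0,0.5,0,3.5,1],[0,0,0,0.5,0,4,1],[0,0,0,0.5,0,4,1],[0,0,0,0.5,0,4,1],[0,0,0,0.5,0,4,1],[0,0,0,0.5,0,4,1],[0,0,0,0.5,0,4,1],[0,0,0,0.5,0,3,1],[0,0,0,0.3,0,1.5,1]]';python3 -m crank '[[0,0,0,0,0,0.5,1],[0,0,0,0,0,0,0.2],[0,0,0,0,0,0,0.2],[0,0,0,0,0,0,0.2],[0,0,0,0,0,0,0.2],[0,0,0,0,0,0,0.2],[0,0,0,0,0,0,0.2],[0,0,0,0,0,0,0.2],[0,0,0,0,0,0,0.2],[0,0,0,0,0,0,0.2]]'
python3 - <<'E'
from h import *
s=r.sense();V=viewmat('wrist');im=cams.grab_frame('wrist')
print(s['eef_pos'],s['tcp_rot'],s['opening'])
x,y=655.8,154.6
rg=[((x,y),19,37.5),((x,y),0,37.5),((x,y),19,10),((x,y),41,10)]
overlay(im,'wrist',rg,(100,60,430,320),2.3,'pics/w8.png',V)
E
```

```text
clock: 20.42
eef_pos: [658.2, 162.7, 157.6]
tcp_rot: [-1.567, -0.003, -0.011]
contact_force: [-0.2, -0.6, -0.3]
opening: 1.001
clock: 21.25
eef_pos: [657.1, 167.5, 157.8]
tcp_rot: [-1.567, -0.002, -0.012]
contact_force: [-0.5, -0.6, -0.2]
opening: 0.601
[657.11727489 167.5225695  157.75793108] [-1.56709621 -0.00211942 -0.01163121] 0.6010018759509053
```

View pics/w8.png

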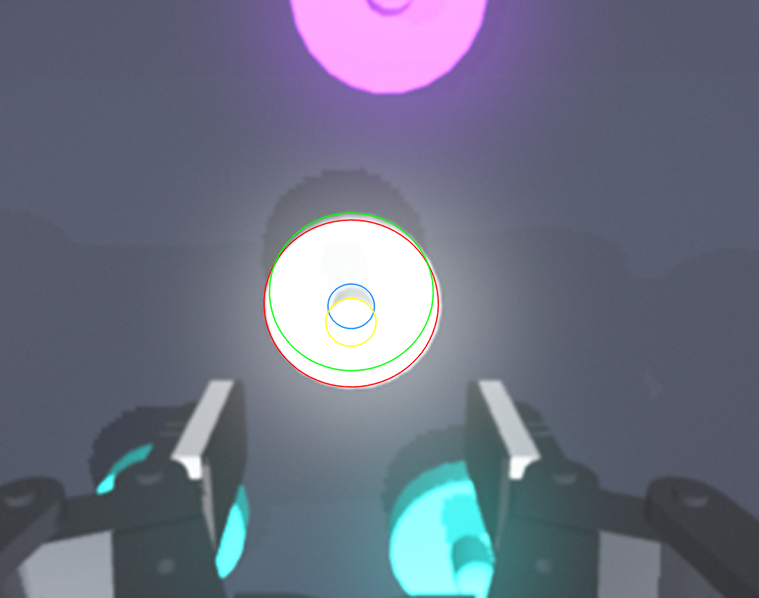

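```bash
python3 -m crank '[[0,0,0,-0.1,0,-0.6,0.2],[0,0,0,0,1,-0.6,0.2],[0,0,0,0,2,0,0.2],[0,0,0,0,2,0,0.2],[0,0,0,0,2,0,0.2],[0,0,0,0,1.5,0,0.2],[0,0,0,0,0.6,0,0.2],[0,0,0,0,0,0,0.2],[0,0,0,0,0,0,0.2],[0,0,0,0,0,0,0.2]]'
python3 - <<'E'
from h import *
s=r.sense();V=viewmat('wrist');im=cams.grab_frame('wrist')
print(s['eef_pos'],s['tcp_rot'],s['opening'])
x,y=656.1,154.6
rg=[((x,y),19,37.5),((x,y),0,37.5),((x,y),19,10),((x,y),41,10)]
overlay(im,'wrist',rg,(100,60,430,320),2.3,'pics/w9.png',V)
E
```

```text
clock: 22.13
eef_pos: [656.0, 151.2, 60.7]
tcp_rot: [-1.568, -0.003, -0.012]
contact_force: [-0.3, -0.5, 0.3]
opening: 0.601
[656.00918288 151.19651891  60.7180708 ] [-1.56763709 -0.00304258 -0.01207947] 0.6007124053090028
```

View pics/w9.png

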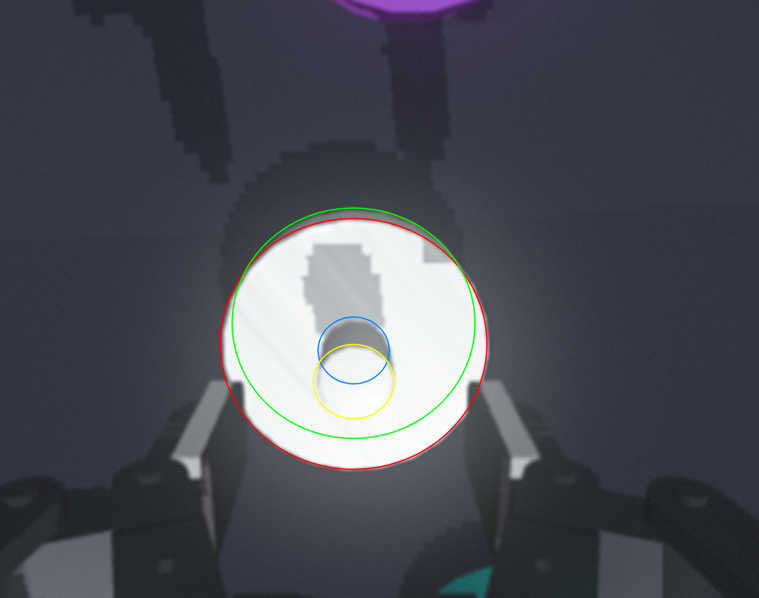

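```bash
python3 -m crank '[[0,0,0,0,1,0.3,0.2],[0,0,0,0,0.9,0,0.2],[0,0,0,0,0.2,0,0.2],[0,0,0,0,0,0,0.2],[0,0,0,0,0,0,0.2],[0,0,0,0,0,0,0.2],[0,0,0,0,0,0,0.2],[0,0,0,0,0,0,0.2],[0,0,0,0,0,0,0.2],[0,0,0,0,0,0,0.2]]'
```

```text
clock: 23.02
eef_pos: [658.6, 155.4, 41.3]
tcp_rot: [-1.566, -0.009, -0.012]
contact_force: [1.1, 0.0, -0.0]
opening: 0.603
```

```bash
python3 -m crank '[[-0.3,0,0.5,-0.2,0.4,0,0.2],[0,0,0,0,0,0,0.2],[0,0,0,0,0,0,0.2],[0,0,0,0,0,0,0.2],[0,0,0,0,0,0,-1],[0,0,0,0,0,0,-1],[0,0,0,0,0,0,-1],[0,0,0,0,0,0,-1],[0,0,0,0,0,0,-1],[0,0,0,0,0,0,-1]]' 40
```

```text
clock: 23.85
eef_pos: [656.6, 155.5, 37.3]
tcp_rot: [-1.572, 0.0, -0.012]
contact_force: [0.4, -0.0, 0.1]
opening: 0.211
```

```bash
python3 -m crank '[[0,0,0,0,0,0,-1],[0,0,0,0,0,0,-1],[0,0,0,0,0,0,-1],[0,0,0,0,0,0,-1],[0,0,0,0,0,0,-1],[0,0,0,0,0,0,-1],[0,0,0,0,0,0,-1],[0,0,0,0,0,0,-1],[0,0,0,0,0,0,-1],[0,0,0,0,0,0,-1]]' 40
python3 - <<'E'
from h import *
s=r.sense();V=viewmat('wrist');im=cams.grab_frame('wrist')
print(s['eef_pos'],s['tcp_rot'],s['opening'],s['contact_force'])
x,y=656.0,154.6
rg=[((x,y),19,37.5),((x,y),0,37.5),((x,y),19,10),((x,y),41,10)]
overlay(im,'wrist',rg,(100,100,410,340),2.3,'pics/w10.png',V)
E
```

```text
clock: 24.68
eef_pos: [656.7, 155.5, 37.2]
tcp_rot: [-1.572, 0.0, -0.012]
contact_force: [-0.3, -0.4, 0.4]
opening: 0.21
[656.65646299 155.49968245  37.24710887] [-1.57180866e+00  4.94914750e-05 -1.16592478e-02] 0.21031151110010146 [-0.33809126 -0.43949345  0.3697606 ]
```

View pics/w10.png

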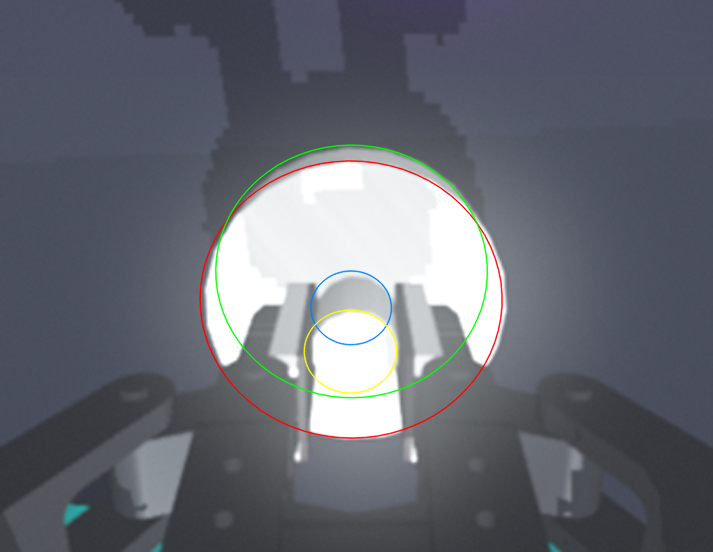

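```bash
python3 -m crank '[[0,0,0,0,-1,0,-1],[0,0,0,0,-1.5,0,-1],[0,0,0,0,-2,0,-1],[0,0,0,0,-2,0,-1],[0,0,0,0,-2,0,-1],[0,0,0,0,-2,0,-1],[0,0,0,0,-1.5,0,-1],[0,0,0,0,-0.5,0,-1],[0,0,0,0,0,0,-1],[0,0,0,0,0,0,-1]]'
```

```text
clock: 25.57
eef_pos: [655.6, 155.3, 171.9]
tcp_rot: [-1.572, 0.001, -0.012]
contact_force: [-0.7, 0.5, -0.8]
opening: 0.214
```

```bash
python3 -m crank '[[0,0,0,-0.2,0,-1,-1],[0,0,0,-0.4,0,-2,-1],[0,0,0,-0.5,0,-3.2,-1],[0,0,0,-0.5,0,-4,-1],[0,0,0,-0.5,0,-4,-1],[0,0,0,-0.5,0,-4,-1],[0,0,0,-0.5,0,-4,-1],[0,0,0,-0.5,0,-3.5,-1],[0,0,0,-0.4,0,-2.5,-1],[0,0,0,-0.2,0,-1.5,-1]]'
```

```text
clock: 26.4
eef_pos: [599.8, -153.1, 159.9]
tcp_rot: [-1.571, 0.018, -0.004]
contact_force: [0.4, -0.5, -1.0]
opening: 0.213
```

```bash
python3 -m crank '[[0,0,0,0,-0.5,0,-1],[0,0,0,0.4,0,-0.7,-1],[0,0,0,0.4,0,-1,-1],[0,0,0,0.2,0,-0.7,-1],[0,0,0,0,0,-0.3,-1],[0,0,0,0,0,0,-1],[0,0,0,0,0,0,-1],[0,0,0,0,0,0,-1],[0,0,0,0,0,0,-1],[0,0,0,0,0,0,-1]]'
```

```text
clock: 27.23
eef_pos: [607.2, -183.9, 159.9]
tcp_rot: [-1.57, 0.026, -0.005]
contact_force: [-0.8, 0.0, -0.3]
opening: 0.212
```

```bash
python3 -m crank '[[0,0,-1.5,0.3,0,-0.1,-1],[0,0,0,0,0,0,-1],[0,0,0,0,0,0,-1],[0,0,0,0,0,0,-1],[0,0,0,0,0,0,-1],[0,0,0,0,0,0,-1],[0,0,0,0,0,0,-1],[0,0,0,0,0,0,-1],[0,0,0,0,0,0,-1],[0,0,0,0,0,0,-1]]'
python3 - <<'E'
from h import *
s=r.sense();V=viewmat('wrist');im=cams.grab_frame('wrist');im2=cams.grab_frame('side')
print(s['eef_pos'],s['tcp_rot'],s['opening'],s['contact_force'])
x,y,z=s['eef_pos'];y-=0.9;z-=37.2
rg=[((x,y),z+19,37.5),((x,y),z,37.5),((610.9,-186.2),101,32),((610.9,-186.2),6,32)]
overlay(im,'wrist',rg,(120,120,400,340),2.5,'pics/w11.png',V)
overlay(im2,'side',rg,(250,130,400,280),4,'pics/s11.png')
E
```

```text
clock: 28.07
eef_pos: [610.2, -183.3, 160.2]
tcp_rot: [-1.569, 0.002, -0.003]
contact_force: [-0.3, 0.5, -0.5]
opening: 0.213
[ 610.24527408 -183.2645887   160.23213925] [-1.56946835  0.00158644 -0.00277791] 0.21271403864713628 [-0.26711537  0.51663529 -0.47995749]
```

View pics/w11.png

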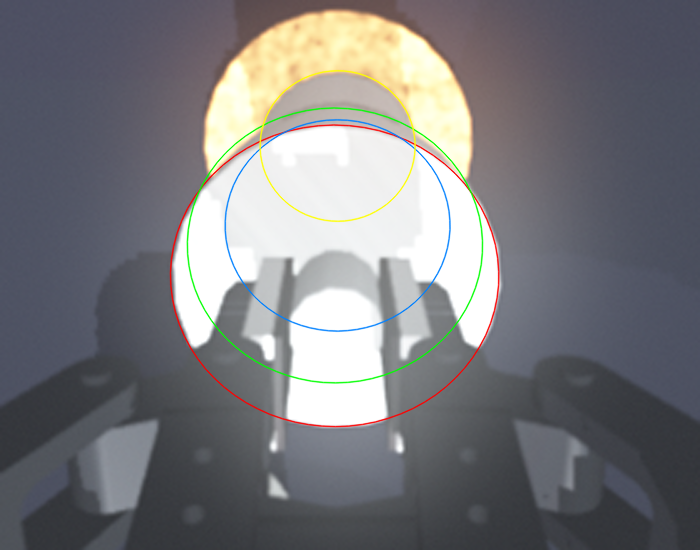

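View pics/s11.png

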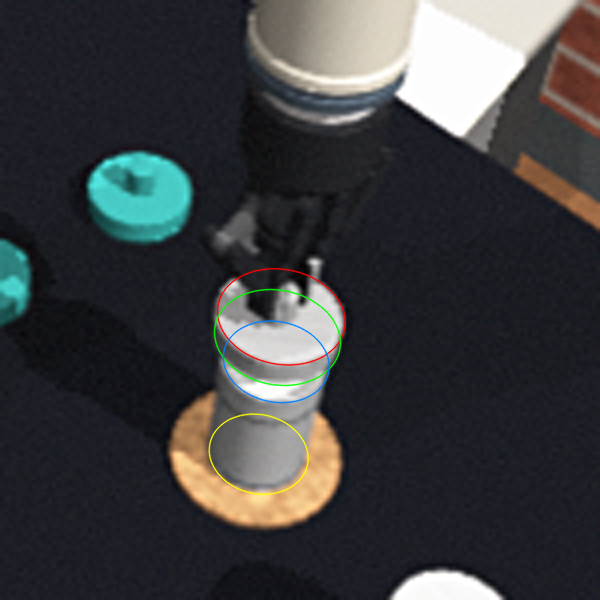

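```bash
python3 -m crank '[[0,0,0,0.1,0,-0.2,-1],[0,0,0,0,0.5,0,-1],[0,0,0,0,0.5,0,-1],[0,0,0,0,0.4,0,-1],[0,0,0,0,0,0,-1],[0,0,0,0,0,0,-1],[0,0,0,0,0,0,-1],[0,0,0,0,0,0,-1],[0,0,0,0,0,0,-1],[0,0,0,0,0,0,-1]]'
```

```text
clock: 29.0
eef_pos: [611.0, -185.5, 144.1]
tcp_rot: [-1.569, 0.003, -0.003]
contact_force: [0.4, 0.3, -0.5]
opening: 0.21
```

```bash
python3 -m crank '[[0,0,0,0,0.4,0,-1],[0,0,0,0,0.4,0,-1],[0,0,0,0,0.2,0,-1],[0,0,0,0,0,0,-1],[0,0,0,0,0,0,-1],[0,0,0,0,0,0,-1],[0,0,0,0,0,0,-1],[0,0,0,0,0,0,-1],[0,0,0,0,0,0,-1],[0,0,0,0,0,0,-1]]'
python3 - <<'E'
from h import *
s=r.sense();print(s['contact_force'],s['wrist_torque'])
im2=cams.grab_frame('side')
overlay(im2,'side',[],(250,130,400,280),4,'pics/s12.png')
E
```

```text
clock: 29.83
eef_pos: [611.2, -185.5, 133.3]
tcp_rot: [-1.569, 0.002, -0.003]
contact_force: [0.0, 0.1, -0.6]
opening: 0.214
[ 0.03200247  0.13295265 -0.59285562] [-0.00074732 -0.03675817 -0.00998741]
```

View pics/s12.png

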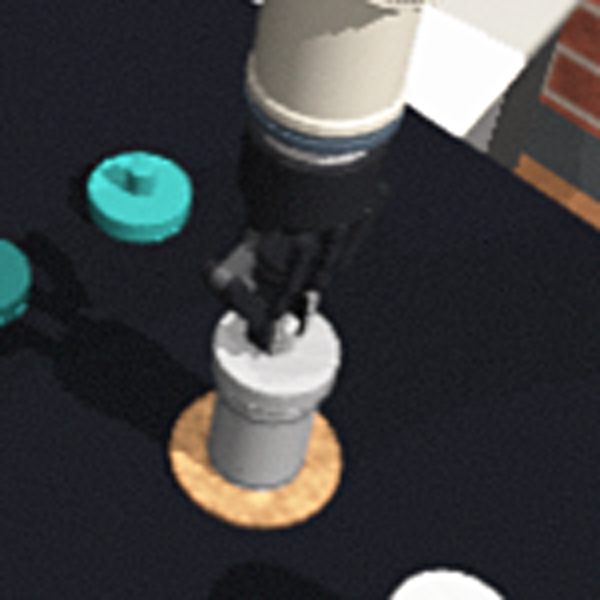

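```bash
python3 -m crank '[[0,0,0,0,0.4,0,-1],[0,0,0,0,0.4,0,-1],[0,0,0,0,0.1,0,-1],[0,0,0,0,0,0,-1],[0,0,0,0,0,0,-1],[0,0,0,0,0,0,-1],[0,0,0,0,0,0,-1],[0,0,0,0,0,0,-1],[0,0,0,0,0,0,-1],[0,0,0,0,0,0,-1]]'
```

```text
clock: 30.72
eef_pos: [611.1, -185.4, 123.3]
tcp_rot: [-1.569, 0.002, -0.003]
contact_force: [-0.3, 0.3, -0.0]
opening: 0.211
```

```bash
python3 -m crank '[[0,0,0,0,0.1,0,-1],[0,0,0,0,0,0,-1],[0,0,0,0,0.1,0,-1],[0,0,0,0,0,0,-1],[0,0,0,0,0,0,-1],[0,0,0,0,0,0,-1],[0,0,0,0,0,0,-1],[0,0,0,0,0,0,-1],[0,0,0,0,0,0,-1],[0,0,0,0,0,0,-1]]'
```

```text
clock: 31.55
eef_pos: [611.6, -185.6, 122.2]
tcp_rot: [-1.57, 0.001, -0.003]
contact_force: [-0.3, 0.5, 0.1]
opening: 0.212
```

```bash
python3 -m crank '[[0,0,0,0,0,0,0.2],[0,0,0,0,0,0,0.2],[0,0,0,0,0,0,0.2],[0,0,0,0,0,0,0.2],[0,0,0,0,-1,0,0.2],[0,0,0,0,-2,0,0.2],[0,0,0,0,-2,0,0.2],[0,0,0,0,-2,0,0.2],[0,0,0,0,-2,0,0.2],[0,0,0,0,-1,0,0.2]]';python3 -m crank '[[0,0,0,0,0,1,0.2],[0,0,0,-2,0,0,0.2],[0,0,0,-3,0,0,0.2],[0,0,0,-4,0,0,0.2],[0,0,0,-4,0,0,0.2],[0,0,0,-3,0,0,0.2],[0,0,0,-2,0,0,0.2],[0,0,0,-1,0,0,0.2],[0,0,0,0,0,0,0.2],[0,0,0,0,0,0,0.2]]'
python3 - <<'E'
from h import *
s=r.sense();V=viewmat('wrist')
print(s['eef_pos'],s['tcp_rot'],s['contact_force'])
im2=cams.grab_frame('side');im3=cams.grab_frame('top')
cv2.imwrite('pics/side13.png',im2);c=(610.9,-186.2)
cv2.imwrite('pics/top13.png',cv2.resize(im3[100:280,60:460],None,fx=2,fy=2,interpolation=cv2.INTER_CUBIC))
overlay(im2,'side',[(c,104,37.5),(c,85,37.5),(c,6,32),(c,126,10)],(270,160,370,260),6,'pics/s13.png')
E
```

```text
clock: 32.38
eef_pos: [609.8, -185.1, 225.9]
tcp_rot: [-1.568, 0.007, -0.003]
contact_force: [0.8, 0.5, 1.0]
opening: 0.599
clock: 33.22
eef_pos: [412.2, -167.6, 223.9]
tcp_rot: [-1.566, 0.004, -0.002]
contact_force: [0.6, 0.1, -0.6]
opening: 0.604
[ 412.23281929 -167.60197381  223.8803599 ] [-1.56613515  0.00367754 -0.00188895] [ 0.62161186  0.11065909 -0.62169792]
```

View pics/s13.png

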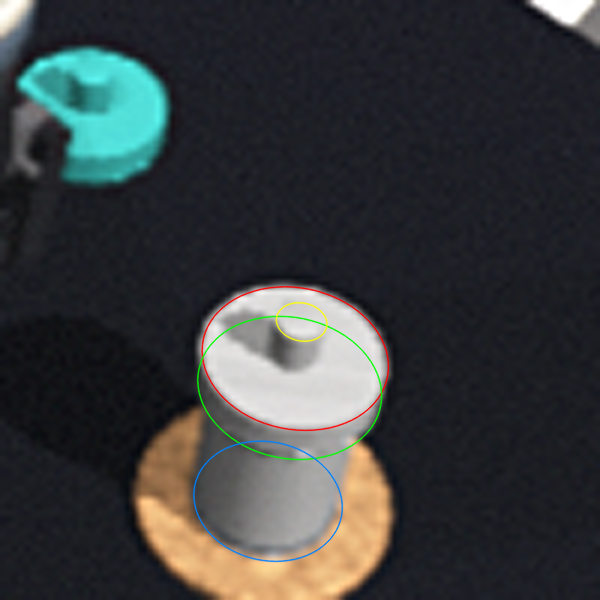

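View pics/top13.png

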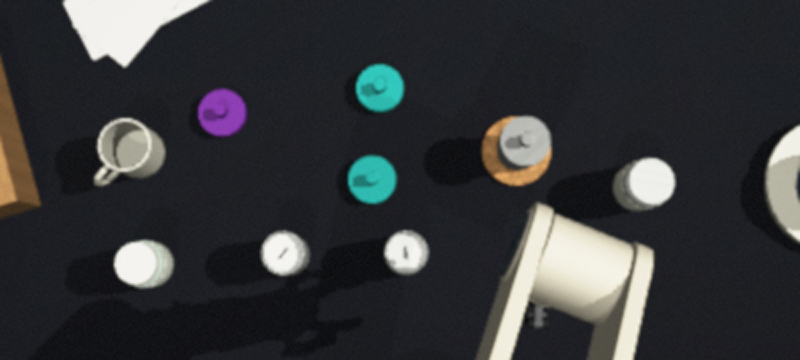

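View pics/side13.png

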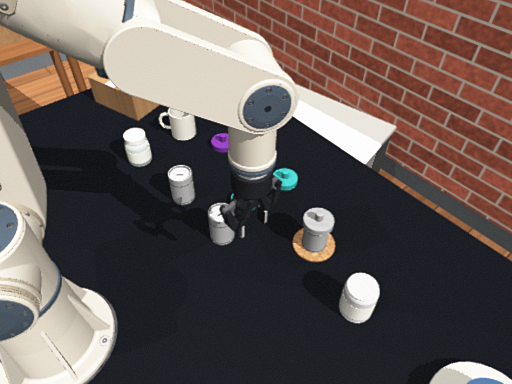

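Run:
```python
from rig import order
print(order.sign_off())
```

```text
the job is handed in; nothing more can be done
None
```

The full caddy is standing in the middle of the cork mat with the steel cap fitted on its rim. I handed the job in at about 33 s.

- **Weighing:** I lifted all three. The left and middle caddies read about 1.2 N, so they are empty. The right one, near y = -185, read about 5 N, so it is the full one.
- **Placing:** After release, the wrist-camera overlay put the caddy on the mat centre at (611, -186), to within about 1 mm.
- **Cap:** I took the grey cap by its knob and lowered it until the gripper reached the height expected for a seated cap (TCP at 122.2 mm). Force stayed around zero on the way down. Afterwards the side view shows the cap level and fully down.
- **Other objects:** The jaws shifted each empty caddy about 5 mm on gripping. I put both back, and the top view showed them within about 1–2 mm of where they started. The mug, food can and jar look unmoved, and the arm is clear of everything.
- **Disagreement between cameras:** The side camera's overlay sat about 2 mm off at the bottom of the caddy, which is within its stated calibration. No checks failed.

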